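Register a meter module in the test jig and hold it there

TASK

On the test jig, slide the fence by its orange knob all the way out to its end of travel on the latch side, then swing the red-knobbed latch a quarter turn until it lies along the fence, fully locked. Then set the white module flat on the jig plate, green terminal end towards the fixed blue end stop, and press it squarely into the corner against the end stop and the fence's blue bar at once. Finish while still holding it in the fingers and pressing it against both with a few newtons, without ramming it, and leave the other loose things where they are.

Things in the scene. Friction and masses are not known exactly. Their poses are not given: they have to be found in the camera images.
- jig: Aluminium jig plate fixed to the bench, 220 x 260 x 12 mm (its x, y, z). Origin: centre of its underside, on the bench. Its x axis points to the end stop, its y axis to the latch; z up. Jig yaw varies within about 0.3 rad of the world axes.
- end_stop: Fixed blue bar on the jig plate, 20 x 170 x 16 mm (x, y, z, axes as the jig's). Origin: centre of its underside, on the plate's top (12 mm above the bench), at jig x = 85, y = -35 mm. Its working face (towards -x of the jig) is the plane jig x = 75 mm; its top is 28 mm above the bench.
- side_stop: Blue bar of the sliding fence, 155 mm along jig x, 16 mm thick along jig y, 16 mm high, on top of the plate (top 28 mm above the bench). Axes as the jig's; origin on the underside, mid-thickness, at jig x = 0; the bar spans jig x = -90 to +65 mm. Its working face is the one towards -y of the jig, 8 mm from the origin; with the fence home it is the plane jig y = 40 mm. It moves with the fence joint.
- fence (a joint): Travel of the sliding fence along the jig's +y, in m: 0 innermost, 0.06 home at its end of travel (solid end stop). Starts between 0 and 0.025. Slides with about 2 N of friction and stays where it is left.
- fence_knob (a point): Centre of the top of the fence's upright orange cylindrical knob, 16 mm diameter, 38 mm tall, top 66 mm above the bench; it stands on the bar, at jig x = -75 mm. Can be pinched from above or pushed.
- latch (a joint): Angle of the latch lever about a vertical axis, in rad: 0 open (lever points along the jig's +y), grows anticlockwise seen from above, 1.57 fully locked (lever points along the jig's -x, beside the fence; solid end stop). Starts between 0 and 0.35. Light friction (about 1 N at the knob); stays where it is left.
- latch_knob (a point): Centre of the top of the latch's upright red cylindrical knob, 16 mm diameter, 36 mm tall, top 66 mm above the bench, 55 mm from the latch's axis; under it lies the lever bar (top 32 mm above the bench).
- latch_hinge (a point): Point on the latch's vertical axis, at jig x = 50, y = 95 mm, 22 mm above the bench.
- module: White meter module, a loose box 90 x 56 x 48 mm (its x, y, z) of 0.15 to 0.3 kg, with a dark display and a green terminal strip on its +x end. Origin: centre of its underside. Starts flat on the bench, its yaw within about 0.5 rad of the world axes, green end away from the robot. Best gripped across its 56 mm width, over the height of the stops.
- module_terminals (a point): Centre of the module's green +x end face, 45 mm along its x from its origin and 24 mm up.
- dark_module: Bystander: a dark grey module of the same shape and size with an orange terminal strip. It may stand in either of the two modules' places. Origin: centre of its underside.
- multimeter: Bystander: green multimeter lying flat, 85 x 170 x 42 mm. Origin: centre of its underside.
- clamp_meter: Bystander: yellow clamp meter with black jaw, about 86 x 208 x 32 mm, lying flat. Origin: on its underside near its middle.
- bottle: Bystander: amber bottle with white cap, 54 mm diameter, 100 mm tall. Origin: centre of its underside.
- screwdriver: Bystander: screwdriver with red handle, 170 mm long, lying between the robot and the jig. Its x axis runs along it.
- weight: Bystander: brass calibration weight, a cylinder 44 mm in diameter, 35 mm tall. Origin: centre of its underside.
There are look-alikes about, which are no part of the job. Leave any pink or purple look-alike of the module alone.

How it is judged:
By the outcome, as a careful person would: the job done as asked, in the order asked, and still so for the second after the job is handed in, while the arm keeps its last pose, push and grip.
It also fails if it takes over 64 s, if anything falls off the work surface, if the arm or the gripper's body presses on something with over 40 N, if the wrist force passes 120 N, or if a joint passes its speed limit or range.

ROBOT

A 6-joint arm with a two-finger parallel gripper is mounted at the origin on the work surface. World frame = base frame: x ahead of the robot, y to its left, z up, the work surface at z = 0. Lengths are in m, angles in degrees, forces in N, time in s.
With the tool pointing down it reaches from about 0.25 to 0.725 m from the base axis. Payload 9.7 kg.
Tool frame: the origin (TCP) lies midway between the tips of the shut fingers; the grasp point (between the pads) lies 19 mm behind it (bot.pinch_z is the distance from the TCP to the grasp point, in m); z points along the fingers, y is the line along which they close (so a half turn about z gives the same grasp; the last joint's range is limited). The gripper opens to 85 mm and grips with 20 to 120 N. Pads are 22 mm wide; open, the fingers measure 114 mm over their backs; the gripper's body (76 mm by 85 mm) begins 54 mm behind the grasp point. The pads swing forward as they close: fully open they stand 13 mm farther back than shut.
Start: joints at [-75.802, 4.979, 10.078, 95.1, 0, 90], TCP at [0.135, -0.533, 0.231] pointing down, gripper open.
Joint ranges: [-179.16, 179.16], [-48.56, 103.87], [-65.8, 70.77], [-126.05, 130.52], [-82.76, 87.17], [-180, 180]. Speed limits (degrees/s): [127.2, 127.2, 147.25, 180, 180, 180].

INTERFACE

Orientations are given as [roll, pitch, yaw] about the fixed x, y, z axes, in that order (R = Rz(yaw) Ry(pitch) Rx(roll)).
In Python, from workcell import sensors, camera, camera_params, ticket, bot gives the robot as it stands.
- The arm moves only by the shell command python3 -m jog 'ROWS' [FORCE]. ROWS is JSON, a list that holds one entry, the list of rows, each a list of 5 numbers: the shift along the world's x, y, z in units of 50 mm (1.0 is 50 mm), then the turn about the world's z in units of 5 degrees (1.0 is 5 degrees), then the opening, from 0 (shut) to 1 (fully open). In form: [[[tx, ty, tz, yaw, grip], ...]]. A call has 1 to 8 rows; each row shifts and turns the commanded pose from where the row before left it; what a row does not reach is not made up. A row lasts 1/10 s, in which the tool goes at most 50 mm and 8.59 degrees, less where a joint would pass 70% of its speed; a pose out of reach is approached as far as the arm can. A call is refused whole if a number of a shift passes 1 or a number of a turn 1, either way. A call with a gripper value outside its range is refused whole. The fingers move at their own pace and stop on an object; FORCE is the grip in N (left out, the last holds). Time passes only in rows, so rows that do not move let the fingers close. It gives the time, the measured TCP pose, the force, the opening and the grip force at its end, in the units of the state.
- sensors.get_obs(): the state, without advancing time (a new reading comes with each control period).
- camera(name): name is "scene" or "side" or "wrist"; returns the picture (480x640x3 uint8, blue, green, red); there is no depth.
- camera_params(name): a dict with "fx", "fy", "cx", "cy" (pixels), "k1" (the pictures are not rectified: a ray, as slopes to the right and down, at radius r is drawn at 1 + k1 r^2 times it, then the intrinsics apply), "T" (4x4, takes a point from camera to world coordinates); the wrist camera has in their place "tool_from_camera" (4x4, takes a point from camera to tool coordinates, whose origin is the TCP and whose axes are the flange's). Camera axes: x right, y down, z forward; pixel columns grow to the right and rows downward; lengths in m; the calibration is good to about 2 mm. A picture is of the moment at which its call begins: read the wrist's pose just before it. camera_params takes no time and is no camera call.
- ticket.job_done(): hands the job in; it is judged then, once.
The state is a dict: "time": time; "q": joint angles; "qd": joint speeds; "joint_efforts": joint torques, N m; "ee_pos": TCP position; "tcp_rot": TCP orientation; "wrist_force": force on the tool from outside, world axes, zero at the start; "torque": the same for the moment, N m; "opening": finger opening in m; "grasp_force": force on a finger pad.
Only numpy, scipy, OpenCV 4.12 (cv2) and the standard library are available. Lean on these libraries where they do the work, as an engineer would, in place of code of your own. Each camera call takes 0.05 s, during which the arm holds its last target. There are 200 camera calls.

## Working session

There is one attempt and no reset: what is moved stays moved. The work goes in short steps, Python scripts to look and compute and a shell command to move; the robot and the scene stay as the last step left them, time stands still between calls to the robot, and variables do not carry over. Pictures are saved under pics/ and viewed, at most 10 in all, crops included, and the job is handed in when it is done.

```bash
mkdir -p pics; ls; python3 - <<'E'
from workcell import sensors,camera,camera_params,bot
import cv2
o=sensors.get_obs();print(o)
for n in("scene","side"):
    cv2.imwrite(f"pics/{n}0.png",camera(n)); print(n,camera_params(n))
print(camera_params("wrist"),bot.pinch_z)
E
```

```text
pics
{'time': 0.0, 'q': array([-7.58019878e+01,  5.01092616e+00,  1.00342417e+01,  9.51001978e+01,
        3.87249153e-04,  9.00015293e+01]), 'qd': array([-0.06527228, -0.08176817,  0.06735089, -0.08425405, -0.04619899,
       -0.03810797]), 'joint_efforts': array([ 1.12208704e-04, -5.20387709e+01,  4.64804327e+01,  1.64474070e-02,
       -9.15388614e-05,  1.44593048e-05]), 'ee_pos': array([ 0.13484462, -0.53297064,  0.23058284]), 'tcp_rot': array([-1.79923118e+02, -3.85196775e-04,  1.41964824e+01]), 'wrist_force': array([ 0.47222159,  0.34190783, -0.31449304]), 'torque': array([ 0.01304098, -0.02099619,  0.03614846]), 'grasp_force': 0.0, 'opening': 0.08535028307155433}
scene {'fx': 545.1181659171868, 'fy': 545.1181659171868, 'cx': 321.329595996815, 'cy': 241.78784120632056, 'k1': -0.007641167724967599, 'T': array([[-0.27881596,  0.61314134, -0.73913419,  1.56773039],
       [ 0.96013376,  0.16184849, -0.22792156,  0.29824532],
       [-0.02012037, -0.77321586, -0.63382364,  0.92349985],
       [ 0.        ,  0.        ,  0.        ,  1.        ]])}
side {'fx': 449.7179864248522, 'fy
[... 152 characters left out ...]
  0.30017713],
       [-0.43810284, -0.7013003 ,  0.56235557, -0.57464935],
       [-0.01602268, -0.61939535, -0.78491571,  0.84389888],
       [ 0.        ,  0.        ,  0.        ,  1.        ]])}
{'fx': 346.54677839337796, 'fy': 346.54677839337796, 'cx': 316.3233524191665, 'cy': 241.4982810842551, 'k1': 9.113955072937378e-06, 'tool_from_camera': array([[ 2.40003048e-04, -9.64782552e-01, -2.63048608e-01,
         6.66300524e-02],
       [ 9.99999859e-01,  3.56028250e-04, -3.93413332e-04,
        -1.21802759e-04],
       [ 4.73211054e-04, -2.63048476e-01,  9.64782501e-01,
        -1.42407665e-01],
       [ 0.00000000e+00,  0.00000000e+00,  0.00000000e+00,
         1.00000000e+00]])} 0.0187
```

View pics/scene0.png

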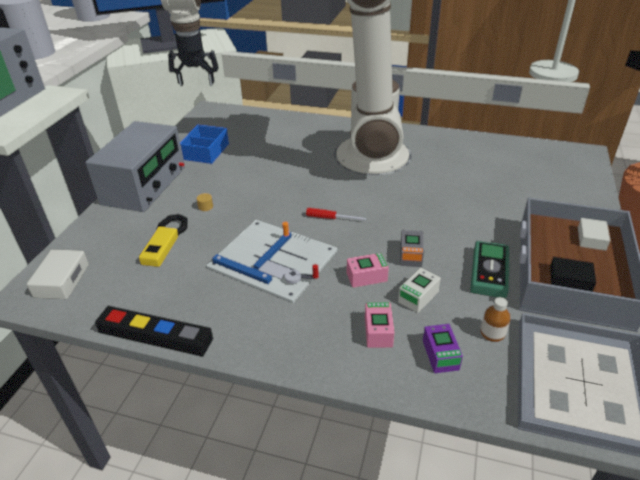

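View pics/side0.png

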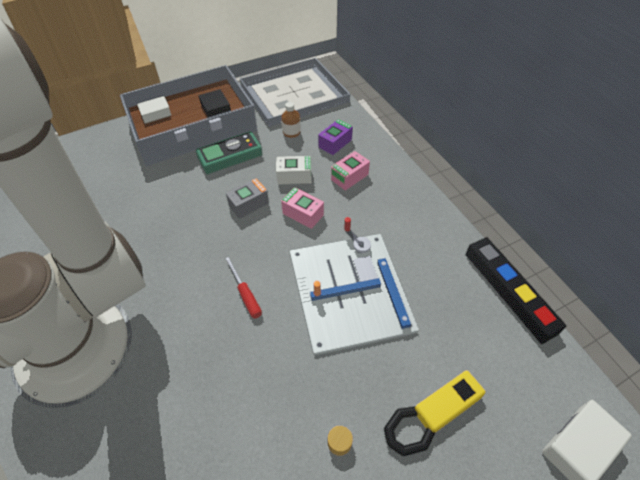

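The scene view shows the white module at (419,288), the jig at (273,258), the orange knob at (285,229) and the red knob at (316,271). 

Things that could be mistaken for the module in the scene view:
- pink modules at (367,269) and (379,325)
- purple module at (442,347)
- dark module at (412,246)
- plain white boxes at (593,235) and (58,273)

By the description I choose (419,288), white with a green strip; in the side view it is at (293,169). Next is a close crop to check.

```bash
cat > h.py <<'E'
import numpy as np,cv2
from workcell import camera_params,sensors
from scipy.spatial.transform import Rotation as R
def prm(n):
    p=camera_params(n)
    if n=="wrist":
        o=sensors.get_obs();T=np.eye(4);T[:3,:3]=R.from_euler("xyz",o["tcp_rot"],degrees=True).as_matrix();T[:3,3]=o["ee_pos"]
        p["T"]=T@p["tool_from_camera"]
    return p
def K(p): return np.array([[p["fx"],0,p["cx"]],[0,p["fy"],p["cy"]],[0,0,1.]]),np.array([p["k1"],0,0,0,0.])
def pix2w(p,uv,z):
    k,d=K(p);s=cv2.undistortPoints(np.array([[uv]],float),k,d)[0,0]
    r=p["T"][:3,:3]@[s[0],s[1],1];c=p["T"][:3,3];return c+r*(z-c[2])/r[2]
def w2pix(p,P):
    k,d=K(p);M=np.linalg.inv(p["T"]);rv=cv2.Rodrigues(M[:3,:3])[0]
    return cv2.projectPoints(np.atleast_2d(np.array(P,float)),rv,M[:3,3],k,d)[0][:,0]
E
python3 - <<'E'
import cv2,numpy as np
a=cv2.imread("pics/scene0.png");b=cv2.imread("pics/side0.png")
c=lambda i,x,y,w,h,s:cv2.resize(i[y:y+h,x:x+w],None,fx=s,fy=s,interpolation=cv2.INTER_CUBIC)
cv2.imwrite("pics/c1.png",c(a,200,200,250,120,3.2)) 
cv2.imwrite("pics/c2.png",c(b,220,140,200,220,2.7))
E
```

```text
(no output)
```

View pics/c1.png

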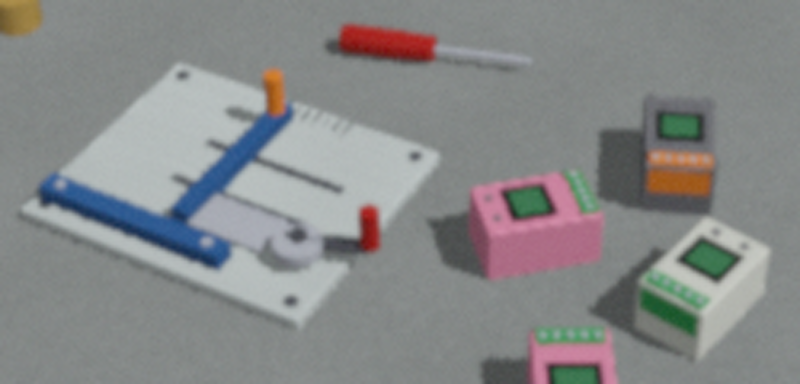

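View pics/c2.png

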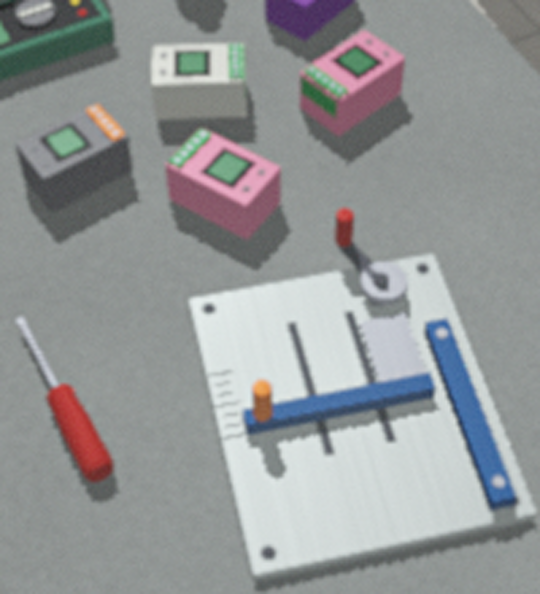

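The crops confirm the white module with green terminals: c1 top corners (708,218), (768,248), (706,312), (640,272). The plate corners and knob tops are readable in both views, so I fit the poses from them.

```bash
cat > fit.py <<'E'
from h import *
from scipy.optimize import least_squares
A=prm("scene");B=prm("side")
def fit(loc,a,b):
    loc=np.array(loc,float);a=np.array(a,float)/3.2+[200,200];b=np.array(b,float)/2.7+[220,140]
    def W(v):
        c,s=np.cos(v[2]),np.sin(v[2]);P=loc.copy();P[:,:2]=loc[:,:2]@np.array([[c,s],[-s,c]])+v[:2];return P
    f=lambda v:np.r_[(w2pix(A,W(v))-a).ravel(),(w2pix(B,W(v))-b).ravel()]
    r=least_squares(f,[.5,0,0]);return r.x,f(r.x).reshape(-1,2).round(1).tolist()
j,e=fit([[-.11,-.13,.012],[-.11,.13,.012],[.11,.13,.012],[.11,-.13,.012]],[(180,65),(438,155),(300,322),(25,208)],[(258,575),(190,298),(433,256),(535,518)])
print("jig",j,np.degrees(j[2]),e)
m,e=fit([[-.045,.028,.048],[.045,.028,.048],[.045,-.028,.048],[-.045,-.028,.048]],[(768,248),(706,312),(640,272),(708,218)],[(152,45),(243,43),(247,92),(152,93)])
print("mod",m,np.degrees(m[2]),e)
c,s=np.cos(j[2]),np.sin(j[2]);Rj=np.array([[c,-s],[s,c]])
for n,a,b in(("orange",(273,75),(262,385)),("red",(369,210),(345,213))):
    for p,u in((A,np.array(a)/3.2+[200,200]),(B,np.array(b)/2.7+[220,140])):
        w=pix2w(p,u,.066);print(n,w.round(4),"jig",(Rj.T@(w[:2]-j[:2])).round(4))
for n,q in(("hinge",(.05,.095)),("latchopen",(.05,.15)),("latchend",(-.005,.095)),("knobhome",(-.075,.048)),("mod target",(.03,.012))): print(n,(Rj@q+j[:2]).round(4))
E
python3 fit.py
```

```text
jig [ 0.58784896 -0.13698641 -0.23839358] -13.658946008013894 [[-0.8, -2.5], [0.2, -2.3], [-1.6, -1.6], [-2.5, -1.2], [-1.6, -0.8], [-0.4, -1.1], [0.7, -2.2], [1.3, -2.5]]
mod [ 0.62529809  0.24311669 -0.43403232] -24.86822027942716 [[0.1, -1.7], [-1.8, -0.7], [-1.8, 0.7], [-1.4, -2.6], [0.2, -0.6], [0.4, -0.8], [-0.7, -4.4], [-0.6, -3.8]]
orange [ 0.5195 -0.1214  0.066 ] jig [-0.0701 -0.001 ]
orange [ 0.5127 -0.1255  0.066 ] jig [-0.0758 -0.0065]
red [0.6565 0.0009 0.066 ] jig [0.0341 0.1502]
red [ 0.651  -0.0031  0.066 ] jig [0.0298 0.145 ]
hinge [ 0.6589 -0.0565]
latchopen [ 0.6719 -0.003 ]
latchend [ 0.6054 -0.0435]
knobhome [ 0.5263 -0.0726]
mod target [ 0.6198 -0.1324]
```

```bash
python3 -m jog '[[[0.65,0.7,0,-0.7,1],[0.65,0.7,0,-0.7,1],[0.65,0.7,0,-0.7,1],[0.65,0.7,0,-0.7,1],[0.65,0.7,0,-0.7,1],[0.65,0.7,0,-0.7,1],[0.65,0.7,0,-0.7,1],[0.65,0.7,0,-0.7,1]]]'; python3 -m jog '[[[0.68,0.67,-0.3,0,0.6],[0.68,0.67,-0.3,0,0.6],[0.68,0.67,-0.3,0,0.6],[0.68,0.67,-0.3,0,0.6],[0,0,0,0,0.6],[0,0,0,0,0.6]]]'
cat > wshot.py <<'E'
import sys,pickle;from h import *;from workcell import camera
p=prm("wrist");im=camera("wrist");pickle.dump(p,open(f"pics/{sys.argv[1]}.pkl","wb"));cv2.imwrite(f"pics/{sys.argv[1]}.png",im)
E
python3 wshot.py w1
```

```text
time: 0.9
ee_pos: [0.3958, -0.2515, 0.2312]
tcp_rot: [180.0, -0.0, -14.0]
wrist_force: [1.6, -1.2, 0.3]
opening: 0.0852
grasp_force: 0.0
time: 1.5
ee_pos: [0.5294, -0.1239, 0.1703]
tcp_rot: [-179.8, 0.1, -13.2]
wrist_force: [-0.1, -0.1, 0.6]
opening: 0.0513
grasp_force: 0.0
```

View pics/w1.png

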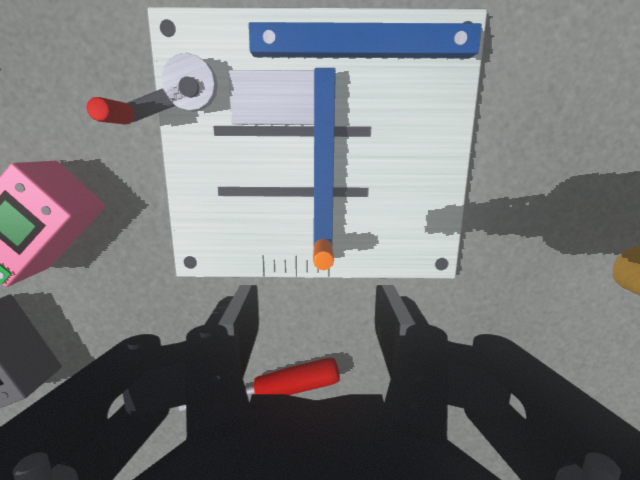

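The wrist picture shows the plate corners at (149,9), (487,10), (456,278) and (177,276). The orange knob top is at about (323,262), the red knob top at (98,109), and the screwdriver lies below the jig at (295,378).

```bash
cat > wfit.py <<'E'
from h import *;import pickle
from scipy.optimize import least_squares
def fit(p,loc,a,x0):
    loc=np.array(loc,float);a=np.array(a,float)
    def W(v):
        c,s=np.cos(v[2]),np.sin(v[2]);P=loc.copy();P[:,:2]=loc[:,:2]@np.array([[c,s],[-s,c]])+v[:2];return P
    f=lambda v:(w2pix(p,W(v))-a).ravel()
    r=least_squares(f,x0);return r.x,r.fun.reshape(-1,2).round(1).tolist()
E
python3 - <<'E'
from wfit import *
p=pickle.load(open("pics/w1.pkl","rb"))
j,e=fit(p,[[.11,.13,.012],[.11,-.13,.012],[-.11,-.13,.012],[-.11,.13,.012],[.095,-.12,.028],[.075,.05,.028]],[(149,9),(487,10),(456,278),(177,276),(481,23),(250,56)],[.59,-.14,-.24])
print(j,np.degrees(j[2]),e);np.save("jig.npy",j)
c,s=np.cos(j[2]),np.sin(j[2]);Rj=np.array([[c,-s],[s,c]])
for n,u in(("or",(323,262)),("red",(98,109))):
    w=pix2w(p,u,.066);print(n,w,Rj.T@(w[:2]-j[:2]))
for n,q in(("hinge",(.05,.095)),("latchend",(-.005,.095)),("knobhome",(-.075,.048)),("mod target",(.03,.012))): print(n,(Rj@q+j[:2]).round(4))
E
```

```text
[ 0.58551953 -0.13644006 -0.23319863] -13.361297426613913 [[-2.9, -0.6], [1.7, -1.3], [0.7, 2.1], [-0.6, 3.0], [1.5, 1.0], [-0.5, -1.8]]
or [ 0.51192104 -0.12424536  0.066     ] [-0.07442442 -0.00514331]
red [ 0.65141264 -0.00173755  0.066     ] [0.03298103 0.1462837 ]
hinge [ 0.6561 -0.0556]
latchend [ 0.6026 -0.0429]
knobhome [ 0.5236 -0.0724]
mod target [ 0.6175 -0.1317]
```

```bash
python3 -m jog '[[[-0.35,0,-0.6,0,0.6],[0,0,-0.7,0,0.6],[0,0,-0.7,0,0.6],[0,0,-0.6,0,0.6],[0,0,0,0,0],[0,0,0,0,0],[0,0,0,0,0],[0,0,0,0,0]]]' 30;python3 wshot.py w2
```

```text
time: 2.35
ee_pos: [0.5126, -0.1253, 0.0435]
tcp_rot: [-179.8, -0.1, -13.4]
wrist_force: [-4.8, -0.2, 6.7]
opening: 0.0151
grasp_force: 30.1
```

```bash
python3 -m jog '[[[0.03,0.15,0,0,0],[0.05,0.22,0,0,0],[0.05,0.22,0,0,0],[0.05,0.2,0,0,0],[0.03,0.12,0,0,0],[0.02,0.09,0,0,0],[0,0,0,0,0]]]'; python3 -m jog '[[[0.01,0.04,0,0,0],[0.01,0.04,0,0,0],[0,0,0,0,0],[0,0,0,0,0]]]'
```

```text
time: 3.1
ee_pos: [0.5195, -0.098, 0.0434]
tcp_rot: [-178.8, -0.2, -11.3]
wrist_force: [-2.8, 0.5, 6.8]
opening: 0.0152
grasp_force: 31.1
time: 3.5
ee_pos: [0.5199, -0.0962, 0.0434]
tcp_rot: [-178.7, -0.1, -11.1]
wrist_force: [-2.9, -0.1, 8.4]
opening: 0.0146
grasp_force: 31.2
```

The fence stopped short with almost no wrist force, so I look before pushing further.

```bash
python3 - <<'E'
from workcell import sensors,camera
import cv2,numpy as np
o=sensors.get_obs();print(o['q'],o['joint_efforts'],o['torque'],o['ee_pos'])
a=camera("wrist");b=camera("side")[150:400,100:440];cv2.imwrite("pics/m1.png",np.hstack([cv2.resize(a[:,80:560],(400,400)),cv2.resize(b[:,40:290],(400,400))]))
E
```

```text
[-11.18577844   2.55319027 -13.3047388   73.99764165   1.31259024
 179.94332879] [ 4.89536338e-01 -4.54247081e+01  4.42822695e+01 -1.51978981e+00
  6.43066876e-01  4.53211032e-03] [-0.43540058  0.77123627  0.04929813] [ 0.51993878 -0.09616162  0.04342159]
```

View pics/m1.png

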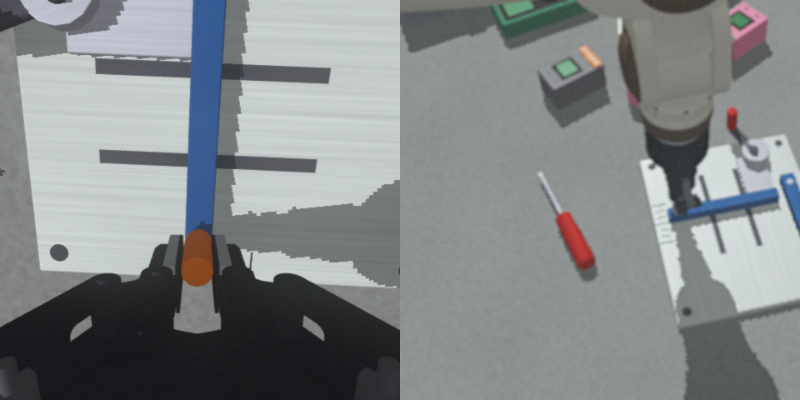

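The wrist picture shows the knob still pinched at (197,265). The cause is joint 6 at its 180° limit, since yaw = q1 + 180 − q6. I turn the tool positively about the knob to free the joint.

```bash
python3 -m jog '[[[-0.02,-0.1,0,1,0],[0,0,0,1,0],[0,0,0,1,0],[0,0,0,1,0],[0,0,0,1,0],[0,0,0,0,0]]]'
```

```text
time: 4.2
ee_pos: [0.5211, -0.1012, 0.0434]
tcp_rot: [-178.8, -0.4, 14.1]
wrist_force: [8.1, -0.3, 0.0]
opening: 0.0148
grasp_force: 30.3
```

```bash
python3 -m jog '[[[0,0.1,0,0,0],[0.02,0.13,0,0,0],[0.02,0.13,0,0,0],[0.01,0.1,0,0,0],[0.01,0.06,0,0,0],[0,0,0,0,0],[0,0,0,0,0]]]'; python3 -m jog '[[[0,0.04,0,0,0],[0.01,0.04,0,0,0],[0,0,0,0,0]]]'
```

```text
time: 4.9
ee_pos: [0.5272, -0.0758, 0.0436]
tcp_rot: [-179.0, -0.7, 13.9]
wrist_force: [24.5, -4.3, -11.1]
opening: 0.0147
grasp_force: 29.4
time: 5.2
ee_pos: [0.528, -0.0722, 0.0436]
tcp_rot: [-179.0, -0.7, 13.9]
wrist_force: [27.5, -7.2, -13.2]
opening: 0.0146
grasp_force: 29.4
```

```bash
python3 -m jog '[[[0.06,0,0,0,0],[0,0,0,0,0]]]'; python3 -m jog '[[[0.06,0.02,0.06,0,0],[0,0,0,0,0],[0,0,0,0,0]]]'; python3 wshot.py w3
```

```text
time: 5.4
ee_pos: [0.5282, -0.0717, 0.0435]
tcp_rot: [-178.9, -0.4, 13.9]
wrist_force: [11.2, -3.9, -2.4]
opening: 0.0149
grasp_force: 30.6
time: 5.7
ee_pos: [0.5283, -0.0711, 0.0436]
tcp_rot: [-178.8, 0.0, 13.8]
wrist_force: [6.0, -7.4, -16.0]
opening: 0.0148
grasp_force: 30.8
```

View pics/w3.png

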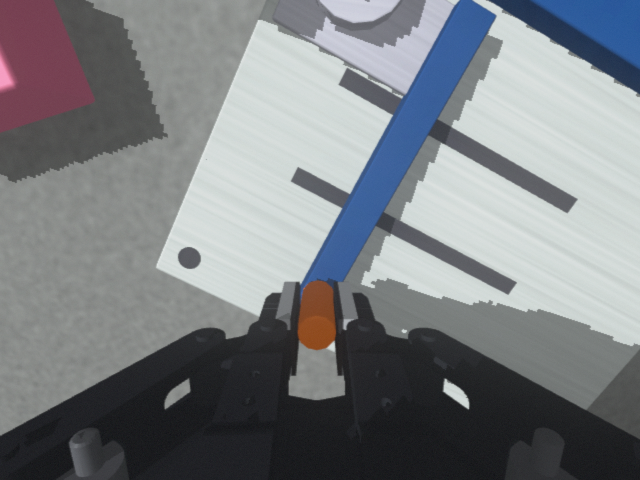

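The picture shows the knob pinched at (317,335), the bar's −y edge running from (496,16) to (343,283), and the plate corner at (157,268).

```bash
python3 - <<'E'
from wfit import *
p=pickle.load(open("pics/w3.pkl","rb"));j=np.load("jig.npy")
c,s=np.cos(j[2]),np.sin(j[2]);Rj=np.array([[c,-s],[s,c]])
f=lambda u,z:(Rj.T@(pix2w(p,u,z)[:2]-j[:2])).round(4)
print(f((496,16),.028),f((343,283),.028),"corner",f((157,268),.012),"edge",f((262,22),.012), "ee",Rj.T@(p["T"][:2,3]*0+sensors.get_obs()["ee_pos"][:2]-j[:2]))
E
```

```text
[0.0656 0.0407] [-0.0627  0.0405] corner [-0.1068  0.1291] edge [0.0248 0.1277] ee [-0.07072447  0.05037518]
```

```bash
python3 -m jog '[[[0,0,0,0,0.6],[0,0,0,0,0.6],[0,0,0,0,0.6],[0,0,0.8,0,0.6],[0,0,0.8,1,0.6],[0.5,0.28,0,1,0.6],[0.5,0.28,0,1,0.6],[0.5,0.28,0,1,0.6]]]' 30; python3 -m jog '[[[0.5,0.28,0,1,0.6],[0.46,0.28,0,1,0.6],[0,0,0,1,0.6],[0,0,0,1,0.6],[0,0,0,1,0.6],[0,0,0,1,0.6],[0,0,0,1,0.6],[0,0,0,1,0.6]]]'; python3 -m jog '[[[0,0,0,1,0.6],[0,0,0,1,0.6],[0,0,0,1,0.6],[0,0,0,1,0.6],[0,0,0,0,0.6],[0,0,0,0,0.6]]]';python3 wshot.py w4
```

```text
time: 6.55
ee_pos: [0.6039, -0.0272, 0.1255]
tcp_rot: [-178.7, -0.1, 34.1]
wrist_force: [0.3, -0.3, 0.1]
opening: 0.0509
grasp_force: 0.0
time: 7.35
ee_pos: [0.6508, 0.0004, 0.1249]
tcp_rot: [-178.7, -0.0, 74.1]
wrist_force: [-0.9, -1.0, 0.2]
opening: 0.0514
grasp_force: 0.0
time: 7.95
ee_pos: [0.6507, 0.0003, 0.1247]
tcp_rot: [-178.7, -0.0, 93.7]
wrist_force: [0.2, -0.2, -0.3]
opening: 0.051
grasp_force: 0.0
```

View pics/w4.png

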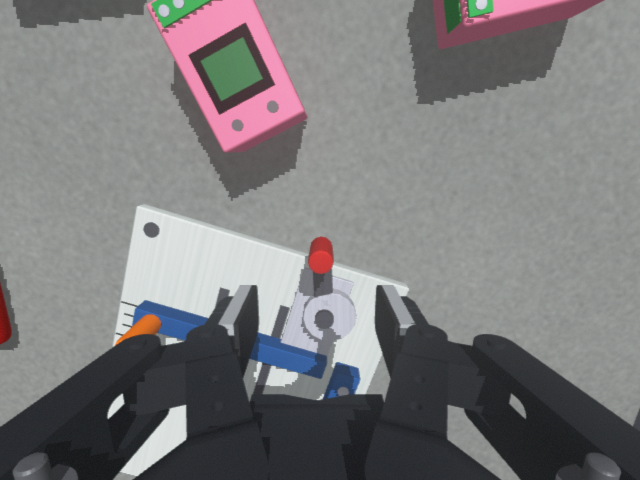

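The red knob top is at (320,261) and the hinge at (325,319). The tool is 1.3° off vertical, which I keep in mind for placing the module.

```bash
python3 - <<'E'
from wfit import *
p=pickle.load(open("pics/w4.pkl","rb"));j=np.load("jig.npy")
c,s=np.cos(j[2]),np.sin(j[2]);Rj=np.array([[c,-s],[s,c]])
f=lambda u,z:(u,pix2w(p,u,z)[:2].round(4),(Rj.T@(pix2w(p,u,z)[:2]-j[:2])).round(4))
print(f((320,261),.066));print("hinge",f((325,319),.034));print("corner",f((138,206),.012),f((408,287),.012))
r=f((320,261),.066)[1]-(Rj@[.05,.095]+j[:2]);print(r,np.hypot(*r),np.degrees(np.arctan2(r[1],r[0])-j[2])-90)
E
```

```text
((320, 261), array([ 0.6517, -0.    ]), array([0.0329, 0.148 ]))
hinge ((325, 319), array([ 0.6588, -0.0556]), array([0.0527, 0.0956]))
corner ((138, 206), array([0.513 , 0.0154]), array([-0.1056,  0.1309])) ((408, 287), array([ 0.7228, -0.0345]), array([0.11  , 0.1309]))
[-0.00441976  0.05556604] 0.05574154141634664 17.909069399959364
```

```bash
python3 -m jog '[[[0.02,0,-0.55,0.4,0.6],[0,0,-0.55,0,0.6],[0,0,-0.55,0,0.6],[0,0,0,0,0],[0,0,0,0,0],[0,0,0,0,0],[0,0,0,0,0],[0,0,0,0,0]]]' 30; python3 - <<'E'
import numpy as np
t=np.radians(np.arange(96,96+76,5));P=.055*np.c_[np.cos(t),np.sin(t)]/.05
print(np.diff(P,axis=0).round(2).tolist())
E
```

```text
time: 8.8
ee_pos: [0.6523, 0.0002, 0.0433]
tcp_rot: [-178.8, 0.0, 95.9]
wrist_force: [-1.8, 0.2, 2.5]
opening: 0.0149
grasp_force: 30.3
[[-0.09, -0.01], [-0.09, -0.02], [-0.09, -0.03], [-0.09, -0.04], [-0.08, -0.05], [-0.08, -0.05], [-0.08, -0.06], [-0.07, -0.07], [-0.06, -0.07], [-0.06, -0.08], [-0.05, -0.08], [-0.04, -0.09], [-0.04, -0.09], [-0.03, -0.09], [-0.02, -0.09]]
```

```bash
python3 -m jog '[[[-0.09,-0.01,0,1,0],[-0.09,-0.02,0,1,0],[-0.09,-0.03,0,1,0],[-0.09,-0.04,0,1,0],[-0.08,-0.05,0,1,0],[-0.08,-0.05,0,1,0],[-0.08,-0.06,0,1,0],[-0.07,-0.07,0,1,0]]]'; python3 -m jog '[[[-0.06,-0.07,0,1,0],[-0.06,-0.08,0,1,0],[-0.05,-0.08,0,1,0],[-0.04,-0.09,0,1,0],[-0.04,-0.09,0,1,0],[-0.02,-0.07,0,0.6,0],[0,0,0,0,0]]]'
```

```text
time: 9.6
ee_pos: [0.6181, -0.0161, 0.0433]
tcp_rot: [-178.7, 0.0, 136.1]
wrist_force: [-4.7, 0.9, 5.8]
opening: 0.015
grasp_force: 30.6
time: 10.3
ee_pos: [0.6038, -0.0404, 0.0433]
tcp_rot: [-178.7, -0.0, 164.0]
wrist_force: [-8.6, 1.6, 7.7]
opening: 0.0149
grasp_force: 30.9
```

```bash
python3 -m jog '[[[-0.04,-0.05,0,0.5,0],[0,0,0,0,0]]]'; python3 -m jog '[[[-0.02,-0.06,0,0,0],[0,0,0,0,0]]]'; python3 -m jog '[[[-0.01,-0.06,0,0,0],[0,0,0,0,0],[0,0,0,0,0]]]'
```

```text
time: 10.5
ee_pos: [0.6031, -0.0429, 0.0432]
tcp_rot: [-178.7, 0.1, 166.4]
wrist_force: [-3.1, 0.0, 6.9]
opening: 0.0151
grasp_force: 30.7
time: 10.7
ee_pos: [0.6031, -0.0433, 0.0433]
tcp_rot: [-179.0, 0.1, 166.4]
wrist_force: [1.5, 15.4, 4.5]
opening: 0.0148
grasp_force: 30.6
time: 11.0
ee_pos: [0.6029, -0.0436, 0.0433]
tcp_rot: [-179.2, 0.1, 166.5]
wrist_force: [2.7, 27.1, 5.0]
opening: 0.015
grasp_force: 30.9
```

```bash
python3 -m jog '[[[0.02,0.12,0,0,0],[0,0,0,0,0.6],[0,0,0,0,0.6],[0,0,0,0,0.6],[0,0,0.8,0,0.6],[0,0,0.8,0,1],[0,0.6,0.6,-0.4,1],[0.1,0.9,0,-0.4,1]]]' 30; python3 -m jog '[[[0.1,0.9,0,-0.4,1],[0.1,0.9,0,-0.4,1],[0.1,0.9,0,-0.4,1],[0,0.9,0,-0.3,1],[0,0.4,0,0,1],[0,0,0,0,1],[0,0,0,0,1]]]';python3 wshot.py w5
```

```text
time: 11.8
ee_pos: [0.6088, 0.0308, 0.1571]
tcp_rot: [-178.8, 0.4, 162.0]
wrist_force: [1.4, -0.3, -0.4]
opening: 0.0855
grasp_force: 0.0
time: 12.5
ee_pos: [0.6221, 0.2316, 0.1515]
tcp_rot: [-178.6, -0.0, 154.9]
wrist_force: [0.7, -0.4, 0.2]
opening: 0.0856
grasp_force: 0.0
```

View pics/w5.png

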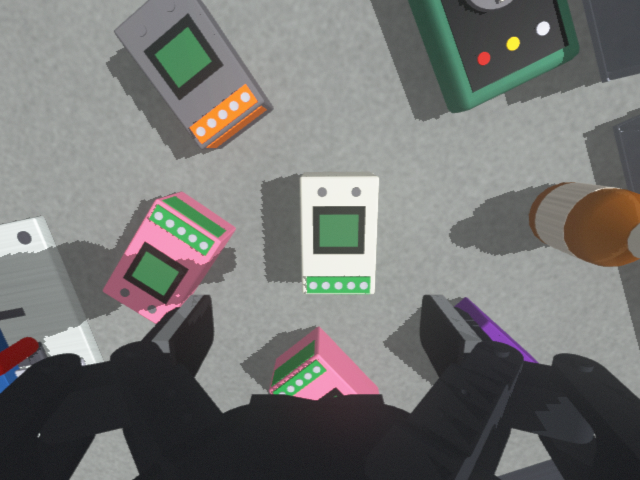

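The white module's top corners are at (301,177), (379,177), (375,293) and (304,294). Its green end is at the bottom of the image (world +x), with the pink neighbours at (170,255) and (325,365).

```bash
python3 - <<'E'
from wfit import *
p=pickle.load(open("pics/w5.pkl","rb"));o=sensors.get_obs()
m,e=fit(p,[[-.045,.028,.048],[-.045,-.028,.048],[.045,-.028,.048],[.045,.028,.048]],[(301,177),(379,177),(375,293),(304,294)],[.62,.24,-.43])
print(m,np.degrees(m[2]),e)
m,e=fit(p,[[-.045,-.028,.048],[-.045,.028,.048],[.045,.028,.048],[.045,-.028,.048]],[(301,177),(379,177),(375,293),(304,294)],[.62,.24,-.43])
print(m,np.degrees(m[2]),e)
print(o["ee_pos"],o["tcp_rot"],(m[:2]-o["ee_pos"][:2])/.05)
for n,u in(("pinkL",(222,240)),("pinkB",(320,327)),("pinkBr",(378,390)),("purple",(465,298))): print(n,pix2w(p,u,.048).round(3))
E
```

```text
[ 0.62786385  0.24500512 -0.43741964] -25.062299200978487 [[79.4, 1.4], [-78.7, 1.3], [-73.2, 3.6], [70.8, 3.3]]
[ 0.6264635   0.24598638 -0.42461088] -24.328411145777082 [[-1.1, -0.7], [1.2, -1.6], [1.0, 1.8], [-1.1, 1.0]]
[0.6222529  0.23099544 0.15173601] [-1.78622635e+02  3.67615755e-03  1.54834697e+02] [0.08421201 0.2998188 ]
pinkL [0.591 0.166 0.048]
pinkB [0.686 0.202 0.048]
pinkBr [0.759 0.222 0.048]
purple [0.709 0.313 0.048]
```

The tool keeps a 1.4° tilt from hitting joint 6's upper limit, which would tip the module. Brushing the opposite limit should tip it back, and there is time for that.

```bash
python3 -m jog '[[[0,0,0,1,1],[0,0,0,1,1],[0,0,0,1,1],[0,0,0,1,1],[0,0,0,1,1],[0,0,0,1,1],[0,0,0,1,1],[0,0,0,1,1]]]' >/dev/null; python3 -m jog '[[[0,0,0,1,1],[0,0,0,1,1],[0,0,0,1,1],[0,0,0,1,1],[0,0,0,1,1],[0,0,0,1,1],[0,0,0,1,1],[0,0,0,1,1]]]' >/dev/null; python3 -m jog '[[[0,0,0,1,1],[0,0,0,1,1],[0,0,0,1,1],[0,0,0,1,1],[0,0,0,1,1],[0,0,0,1,1],[0,0,0,1,1],[0,0,0,1,1]]]' >/dev/null; python3 -m jog '[[[0,0,0,1,1],[0,0,0,1,1],[0,0,0,1,1],[0,0,0,1,1],[0,0,0,1,1],[0,0,0,1,1],[0,0,0,1,1],[0,0,0,1,1]]]' >/dev/null; python3 -m jog '[[[0,0,0,1,1],[0,0,0,1,1],[0,0,0,1,1],[0,0,0,1,1],[0,0,0,1,1],[0,0,0,1,1],[0,0,0,1,1],[0,0,0,1,1]]]'; python3 -c "
from workcell import sensors;print(sensors.get_obs()['q'])"
```

```text
time: 16.55
ee_pos: [0.6225, 0.2301, 0.1522]
tcp_rot: [-178.7, -0.0, -5.0]
wrist_force: [0.4, -0.5, -0.4]
opening: 0.0853
grasp_force: 0.0
[  19.77190665   19.44268273   18.2446149    88.22380411    1.20353453
 -155.17454305]
```

```bash
python3 -m jog '[[[0,0,0,1,1],[0,0,0,1,1],[0,0,0,1,1],[0,0,0,1,1],[0,0,0,1,1],[0,0,0,0.4,1],[0,0,0,0.4,1],[0,0,0,0,1]]]'; python3 -c "
from workcell import sensors;print(sensors.get_obs()['q'])"
```

```text
time: 17.35
ee_pos: [0.6147, 0.2507, 0.152]
tcp_rot: [-179.5, 0.0, 22.0]
wrist_force: [-0.1, -0.2, -0.3]
opening: 0.0851
grasp_force: 0.0
[  21.96097381   20.12021541   19.09192536   88.97398703    0.52427208
 -179.9999845 ]
```

```bash
python3 -m jog '[[[0,0,0,0.4,1],[0,0,0,0,1]]]'; python3 -c "
from workcell import sensors;print(sensors.get_obs()['q'])"
```

```text
time: 17.55
ee_pos: [0.6111, 0.2596, 0.1519]
tcp_rot: [-179.9, 0.0, 23.0]
wrist_force: [0.5, 0.4, -0.2]
opening: 0.0852
grasp_force: 0.0
[ 2.29627084e+01  2.01375663e+01  1.91059053e+01  8.89779503e+01
  1.20952643e-01 -1.79999434e+02]
```

Tilt is down to 0.1°. Now I turn back and line up over the module.

```bash
python3 -m jog '[[[0,0,0,-1,1],[0,0,0,-1,1],[0,0,0,-1,1],[0,0,0,-1,1],[0,0,0,-1,1],[0,0,0,-1,1],[0,0,0,-1,1],[0,0,0,-1,1]]]' >/dev/null; python3 -m jog '[[[0,0,0,-1,1],[0,0,0,-1,1],[0,0,0,-1,1],[0,0,0,-1,1],[0,0,0,-1,1],[0,0,0,-1,1],[0,0,0,-1,1],[0,0,0,-1,1]]]' >/dev/null; python3 -m jog '[[[0,0,0,-1,1],[0,0,0,-1,1],[0,0,0,-1,1],[0,0,0,-1,1],[0,0,0,-1,1],[0,0,0,-1,1],[0,0,0,-1,1],[0,0,0,-1,1]]]' >/dev/null; python3 -m jog '[[[0,0,0,-1,1],[0,0,0,-1,1],[0,0,0,-1,1],[0,0,0,-1,1],[0,0,0,-1,1],[0,0,0,-1,1],[0,0,0,-1,1],[0,0,0,-1,1]]]' >/dev/null; python3 -m jog '[[[0,0,0,-1,1],[0,0,0,-1,1],[0,0,0,-1,1],[0,0,0,-1,1],[0,0,0,-1,1],[0,0,0,-1,1],[0,0,0,-1,1],[0,0,0,-1,1]]]'; python3 -m jog '[[[0.3,-0.27,0,-1,1],[0,0,0,-1,1],[0,0,0,-1,1],[0,0,0,-1,1],[0,0,0,-1,1],[0,0,0,0,1],[0,0,0,0,1]]]'
```

```text
time: 21.55
ee_pos: [0.6116, 0.2585, 0.1518]
tcp_rot: [-179.9, 0.0, -177.3]
wrist_force: [0.2, 0.4, -0.3]
opening: 0.0856
grasp_force: 0.0
time: 22.25
ee_pos: [0.6266, 0.245, 0.1518]
tcp_rot: [-179.9, 0.0, 158.0]
wrist_force: [-0.2, -0.9, 1.0]
opening: 0.0852
grasp_force: 0.0
```

```bash
python3 -m jog '[[[0,0.02,-0.6,-0.5,1],[0,0,-0.7,0,1],[0,0,-0.7,0,1],[0,0,-0.7,0,1],[0,0,0,0,1],[0,0,0,0,1]]]' 40; python3 -m jog '[[[0,0,0,0,0],[0,0,0,0,0],[0,0,0,0,0],[0,0,0,0,0],[0,0,0,0,0],[0,0,0,0,0]]]'
```

```text
time: 22.85
ee_pos: [0.6264, 0.2459, 0.0173]
tcp_rot: [-179.8, -0.0, 155.4]
wrist_force: [0.7, -0.5, 0.7]
opening: 0.0856
grasp_force: 0.0
time: 23.45
ee_pos: [0.6278, 0.2463, 0.0194]
tcp_rot: [180.0, 0.2, 155.4]
wrist_force: [-0.7, 0.6, 6.0]
opening: 0.0553
grasp_force: 44.0
```

```bash
python3 -m jog '[[[0,0,0.3,0,0],[0,0,0.7,0,0],[0,0,0.8,0,0],[0,0,0.2,0,0],[-0.1,-0.4,0,0.4,0],[-0.1,-0.9,0,0.4,0],[-0.1,-0.9,0,0.4,0],[-0.1,-0.9,0,0.4,0]]]'; python3 -m jog '[[[0,-0.9,0,0.4,0],[0,-0.9,0,0.25,0],[0,-0.9,0,0,0],[0,-0.9,0,0,0],[0,-0.6,0,0,0],[0,-0.38,0,0,0],[0,0,0,0,0],[0,0,0,0,0]]]'
```

```text
time: 24.25
ee_pos: [0.6062, 0.0897, 0.1175]
tcp_rot: [-179.9, 0.0, 163.5]
wrist_force: [0.2, -0.5, -1.8]
opening: 0.0556
grasp_force: 43.2
time: 25.05
ee_pos: [0.6066, -0.1376, 0.117]
tcp_rot: [-179.9, 0.0, 166.6]
wrist_force: [-0.9, 0.2, -1.2]
opening: 0.0553
grasp_force: 43.2
```

```bash
python3 -m jog '[[[0,0,-0.4,0,0],[0,0,-0.5,0,0],[0,0,-0.4,0,0],[0,0,-0.3,0,0],[0,0,0,0,0],[0,0,0,0,0]]]'; python3 -m jog '[[[0,0,-0.06,0,0],[0,0,0,0,0],[0,0,0,0,0]]]'
```

```text
time: 25.65
ee_pos: [0.6069, -0.1374, 0.0374]
tcp_rot: [-179.9, 0.0, 166.6]
wrist_force: [-0.0, 0.1, -1.6]
opening: 0.0556
grasp_force: 43.2
time: 25.95
ee_pos: [0.6069, -0.1381, 0.0345]
tcp_rot: [-179.9, 0.1, 166.6]
wrist_force: [-0.0, 0.3, -2.2]
opening: 0.0557
grasp_force: 43.2
```

```bash
python3 -m jog '[[[0,0,-0.04,0,0],[0,0,0,0,0],[0,0,0,0,0]]]'; python3 -m jog '[[[0,0,-0.02,0,0],[0,0,0,0,0],[0,0,0,0,0]]]'; python3 -m jog '[[[0,0,-0.02,0,0],[0,0,0,0,0],[0,0,0,0,0]]]'
```

```text
time: 26.25
ee_pos: [0.6065, -0.1381, 0.0318]
tcp_rot: [-179.9, 0.0, 166.6]
wrist_force: [0.6, -0.7, -1.7]
opening: 0.0552
grasp_force: 43.2
time: 26.55
ee_pos: [0.6066, -0.1381, 0.0315]
tcp_rot: [-179.9, 0.0, 166.6]
wrist_force: [-3.0, -0.1, 5.9]
opening: 0.0556
grasp_force: 44.1
time: 26.85
ee_pos: [0.6066, -0.1381, 0.0314]
tcp_rot: [-179.9, 0.1, 166.6]
wrist_force: [-6.9, 0.5, 12.0]
opening: 0.0553
grasp_force: 44.8
```

```bash
python3 -m jog '[[[0,0,0.03,0,0],[0.1,-0.02,0,0,0],[0,0,0,0,0],[0,0,0,0,0]]]'; python3 -m jog '[[[0.04,-0.01,0,0,0],[0,0,0,0,0],[0,0,0,0,0]]]';python3 -m jog '[[[0.02,0,0,0,0],[0,0,0,0,0],[0,0,0,0,0]]]'
```

```text
time: 27.25
ee_pos: [0.6122, -0.1392, 0.0315]
tcp_rot: [-179.9, 0.1, 166.6]
wrist_force: [0.8, 0.5, 3.0]
opening: 0.0554
grasp_force: 43.9
time: 27.55
ee_pos: [0.6135, -0.1395, 0.0315]
tcp_rot: [-179.9, 0.0, 166.6]
wrist_force: [-3.5, 0.6, 4.3]
opening: 0.0553
grasp_force: 44.0
time: 27.85
ee_pos: [0.6143, -0.1396, 0.0315]
tcp_rot: [-179.9, -0.0, 166.6]
wrist_force: [-4.1, -0.5, 5.2]
opening: 0.0553
grasp_force: 44.2
```

```bash
python3 -m jog '[[[0.03,-0.01,0,0,0],[0,0,0,0,0],[0,0,0,0,0]]]'; python3 -m jog '[[[0.02,0,0,0,0],[0,0,0,0,0],[0,0,0,0,0]]]';python3 -m jog '[[[0.02,-0.01,0,0,0],[0,0,0,0,0],[0,0,0,0,0]]]'
```

```text
time: 28.15
ee_pos: [0.6159, -0.14, 0.0315]
tcp_rot: [-179.9, -0.0, 166.6]
wrist_force: [-4.0, -0.6, 5.3]
opening: 0.0554
grasp_force: 44.2
time: 28.45
ee_pos: [0.6168, -0.1401, 0.0315]
tcp_rot: [-179.9, -0.0, 166.6]
wrist_force: [-4.4, 1.4, 5.8]
opening: 0.0551
grasp_force: 44.2
time: 28.75
ee_pos: [0.6179, -0.1404, 0.0315]
tcp_rot: [-179.9, -0.0, 166.6]
wrist_force: [-4.9, 0.8, 6.5]
opening: 0.0549
grasp_force: 44.2
```

```bash
python3 -m jog '[[[0.02,0,0.01,0,0],[0,0,0,0,0],[0,0,0,0,0]]]'; python3 -m jog '[[[0.02,-0.01,0,0,0],[0,0,0,0,0],[0,0,0,0,0]]]';python3 -m jog '[[[0.02,0,0,0,0],[0,0,0,0,0],[0,0,0,0,0]]]'
```

```text
time: 29.05
ee_pos: [0.6179, -0.1404, 0.0316]
tcp_rot: [-179.9, -0.1, 166.6]
wrist_force: [-7.3, 1.1, 6.1]
opening: 0.0551
grasp_force: 44.2
time: 29.35
ee_pos: [0.618, -0.1405, 0.0316]
tcp_rot: [-179.9, -0.2, 166.6]
wrist_force: [-13.0, 3.3, 9.4]
opening: 0.0555
grasp_force: 44.7
time: 29.65
ee_pos: [0.618, -0.1404, 0.0317]
tcp_rot: [-179.9, -0.3, 166.6]
wrist_force: [-19.1, 3.5, 12.5]
opening: 0.0556
grasp_force: 45.0
```

```bash
python3 -m jog '[[[-0.05,0.01,0.02,0,0],[0.015,0.06,0,0,0],[0.015,0.06,0,0,0],[0,0,0,0,0],[0,0,0,0,0]]]'; python3 -m jog '[[[0,0.02,0,0,0],[0,0,0,0,0],[0,0,0,0,0]]]';python3 -m jog '[[[0.01,0.02,0,0,0],[0,0,0,0,0],[0,0,0,0,0]]]'
```

```text
time: 30.15
ee_pos: [0.6196, -0.1341, 0.0321]
tcp_rot: [-179.9, -0.1, 166.6]
wrist_force: [-5.2, 0.3, -3.2]
opening: 0.0557
grasp_force: 43.2
time: 30.45
ee_pos: [0.6198, -0.1335, 0.0325]
tcp_rot: [-179.9, -0.0, 166.6]
wrist_force: [-5.2, -0.8, -4.1]
opening: 0.0551
grasp_force: 43.1
time: 30.75
ee_pos: [0.6199, -0.1328, 0.0326]
tcp_rot: [-179.8, -0.1, 166.6]
wrist_force: [-7.4, -1.6, -1.8]
opening: 0.0553
grasp_force: 43.2
```

```bash
python3 -m jog '[[[-0.01,0,-0.03,0,0],[0,0.02,0,0,0],[0,0,0,0,0],[0,0,0,0,0]]]'; python3 -m jog '[[[0,0.02,0,0,0],[0,0,0,0,0],[0,0,0,0,0]]]';python3 -m jog '[[[0,0.02,0,0,0],[0,0,0,0,0],[0,0,0,0,0]]]'
```

```text
time: 31.15
ee_pos: [0.6201, -0.1321, 0.0317]
tcp_rot: [-179.8, 0.0, 166.6]
wrist_force: [-6.0, -1.8, -1.4]
opening: 0.0553
grasp_force: 43.4
time: 31.45
ee_pos: [0.6201, -0.132, 0.0317]
tcp_rot: [-179.7, 0.1, 166.5]
wrist_force: [-6.0, -6.0, -1.0]
opening: 0.0552
grasp_force: 43.5
time: 31.75
ee_pos: [0.6201, -0.1319, 0.0318]
tcp_rot: [-179.6, 0.1, 166.5]
wrist_force: [-6.6, -11.5, -0.8]
opening: 0.0551
grasp_force: 43.5
```

```bash
python3 -m jog '[[[0,-0.02,-0.03,0,0],[0,0,0,0,0],[0,0,0,0,0]]]'; python3 -m jog '[[[0.01,0,0,0,0],[0,0,0,0,0],[0,0,0,0,0]]]'; python3 - <<'E'
from h import *;from workcell import camera
p=prm("wrist");a=camera("wrist");b=camera("side")[200:380,250:430]
cv2.imwrite("pics/f.png",np.hstack([cv2.resize(a,(480,360)),cv2.resize(b,(320,320),interpolation=3)[:,:] if 0 else cv2.copyMakeBorder(cv2.resize(b,(320,320)),0,40,0,0,0)]))
o=sensors.get_obs();print(o['wrist_force'],o['torque'],o['ee_pos'])
E
```

```text
time: 32.05
ee_pos: [0.62, -0.132, 0.0315]
tcp_rot: [-179.7, 0.1, 166.5]
wrist_force: [-10.9, -5.6, 7.3]
opening: 0.0552
grasp_force: 44.7
time: 32.35
ee_pos: [0.62, -0.132, 0.0316]
tcp_rot: [-179.7, 0.0, 166.5]
wrist_force: [-12.5, -5.9, 9.4]
opening: 0.0553
grasp_force: 45.0
[-13.0991568   -5.53970644   8.93293829] [-1.06320586  2.57879351 -0.29630558] [ 0.62004035 -0.13197807  0.0315264 ]
```

View pics/f.png

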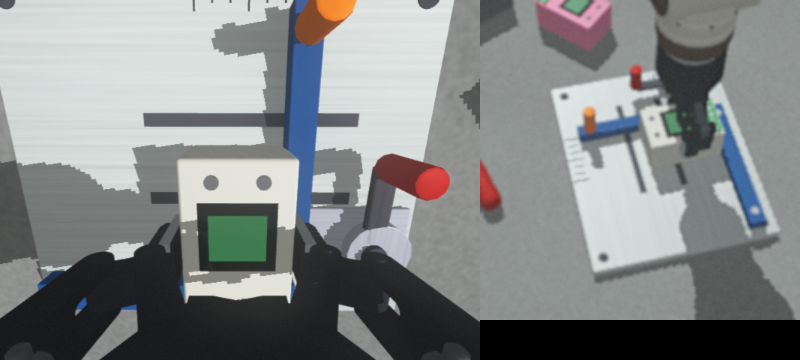

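The picture shows the module at (238,225) flush with the blue bar, latch lying along the fence and green end at the end stop. I ease the downward push a little.

```bash
python3 -m jog '[[[0,0,0.02,0,0],[0,0,0,0,0],[0,0,0,0,0],[0,0,0,0,0]]]'; python3 -m jog '[[[0,0,0,0,0],[0,0,0,0,0],[0,0,0,0,0]]]'
```

```text
time: 32.85
ee_pos: [0.6201, -0.132, 0.0316]
tcp_rot: [-179.7, 0.0, 166.5]
wrist_force: [-11.0, -6.7, 2.3]
opening: 0.0553
grasp_force: 44.3
time: 33.15
ee_pos: [0.6201, -0.132, 0.0316]
tcp_rot: [-179.7, 0.0, 166.5]
wrist_force: [-10.4, -5.6, 3.8]
opening: 0.0552
grasp_force: 44.3
```

```bash
python3 -m jog '[[[-0.01,-0.005,0,0,0],[0,0,0,0,0],[0,0,0,0,0],[0,0,0,0,0]]]' && python3 -c "
from workcell import ticket;print(ticket.job_done())"
```

```text
time: 33.55
ee_pos: [0.6201, -0.132, 0.0316]
tcp_rot: [-179.8, 0.1, 166.5]
wrist_force: [-7.5, -4.6, 2.0]
opening: 0.0554
grasp_force: 43.9
the job is handed in; nothing more can be done
None
```

I handed the job in at 33.6 s: the fence is out at its end of travel, the latch is against its locked stop, and the white module lies flat, held in the corner at about 6 N against both the end stop and the fence bar.

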